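# Square up a pad in the stack cutter and clamp it through the geared clamp knob

### The arm

A 7-joint arm with a two-finger parallel gripper is mounted at the origin on a cart in front of the work surface, level with it; the furniture and walls round the work are solid. World frame = base frame: x ahead of the robot, y to its left, z up, the work surface at z = 0. Lengths are in m, angles in rad, forces in N, time in s.
With the tool pointing down it reaches from about 0.4 to 0.9 m from the base axis. Payload 5.5 kg.
Tool frame: the origin (TCP) lies midway between the tips of the shut fingers; the grasp point (between the pads) lies 19 mm behind it (manip.grip_depth is the distance from the TCP to the grasp point, in m); z points along the fingers, y is the line along which they close (so a half turn about z gives the same grasp; the last joint's range is limited). The gripper opens to 92 mm and grips with 3 to 60 N. Pads are 19 mm wide; open, the fingers measure 130 mm over their backs; the gripper's body (75 mm by 190 mm) begins 47 mm behind the grasp point.
Start: joints at [1.603, 0.501, -0.427, 1.55, 0.221, 1.138, -0.21], TCP at [0.149, -0.633, 0.227] pointing down, gripper open.
Joint ranges: [-2.88, 2.88], [-0.31, 2.03], [-1.54, 1.56], [0.2, 2.42], [-1.41, 4.55], [0.19, 2.02], [-2.57, 2.57]. Speed limits (rad/s): [2.57, 2.57, 3.14, 3.14, 3.14, 3.14, 3.14].

### API

Orientations are given as a unit quaternion [x, y, z, w].
In Python, from bench import manip, effector, viewer gives the robot as it stands. Calls block until the motion is done:
- manip.move_pose(position, orientation): joint-space move of the TCP to a pose.
- manip.servo_line(position, ori=None, vel=0.15): straight line of the TCP; ori=None keeps the orientation; vel is the mean speed in m/s.
- manip.movej(angles): joint-space move.
- effector.open_jaws() and effector.close(f_grip=None): open the fingers fully, or close them until they stop; f_grip is the grip in N (None keeps the last).
- manip.sleep(seconds).
- manip.solve_ik(position, orientation): joint angles nearest the present ones, or None.
- viewer.get_image(name): name is "scene" or "top" or "wrist"; returns the picture (384x512x3 uint8, red, green, blue); there is no depth.
- viewer.get_calibration(name): a dict with "vfov" (degrees; the focal length in pixels is half the picture's height over the tangent of half this angle, whatever the lens; pixels are square), "cx", "cy" (the principal point, pixels), "eye" and "attitude" of the camera in the world. Camera axes: x right, y down, z forward; pixel columns grow to the right and rows downward; lengths in m; the calibration is good to about 2 mm. A picture is of the moment at which its call begins: read the wrist's pose just before it. get_calibration takes no time and is no camera call; for the wrist camera it gives the pose at the moment of the call.
A pose or a line that the arm cannot do raises manip.PlanningError and nothing moves.
- manip.hand_in(): hands the job in; it is judged then, once.
Readings, each from a call of its own:
- manip.current_clock(): time.
- manip.current_q(): joint angles.
- manip.current_joint_velocities(): joint speeds.
- manip.current_tau(): joint torques, N m.
- manip.current_tool_pos(): TCP position.
- manip.current_tcp_rot(): TCP orientation.
- manip.current_force(): force on the tool from outside, world axes, zero at the start.
- manip.current_wrist_torque(): the same for the moment, N m.
- manip.current_finger_gap(): finger opening in m.
- manip.current_gripper_force(): force on a finger pad.
Only numpy, scipy, OpenCV 4.12 (cv2) and the standard library are available. Lean on these libraries where they do the work, as an engineer would, in place of code of your own. Each camera call takes 0.05 s, during which the arm holds its last target. There are 200 camera calls.

### The job

Push the pad of forms on the stack cutter gently back until it lies square and fully home against the back gauge. Then clamp it ready for the cut: ease the black knob on top down while rocking it until its teeth drop into mesh with the clamp spindle, never forcing the teeth end on end, and, keeping it pushed down, wind it clockwise until the clamp plate holds the pad firmly without crushing it. Finish by letting go so that the knob springs back up, and leave the things lying around where they are.

Things in the scene. Friction and masses are not known exactly. Their poses are not given: they have to be found in the camera images.
- cutter: Grey desktop stack cutter (small paper guillotine), fixed. Origin on the desk under the knob's axis; x away from the operator to the back gauge, y to his left, z up. All mm below are in this frame. Bed 300 x 300, x -160 to 140, top z = 20. A bridge (x -30 to 30) on two side frames (inner faces y = +-134, x -51 to 59) spans it; blade bar in front of the bridge at x = -38, lower edge z = 71.
- bridge_top (a point): Point on the knob's axis on top of the bridge, cutter z = 138. The clamp spindle turns in the bridge below it, clockwise from above to lower the clamp plate, 8 mm per radian; it is stiff (0.25 N m, up to 0.25 more as the clamp loads up) and stays where it is left.
- gauge_face (a point): Middle of the back gauge's front face, at its foot on the bed (cutter x = 50, z = 20). The gauge is a fixed aluminium bar behind the bridge, z 20 to 56, y +-118. On the right the fixed cutting lever, not to be used, leans up and back from cutter (0, -171, 100) to (215, -171, 212): keep the hand clear of it.
- pad: Loose glued pad of paper forms, 148 (x) x 210 (y) x 30 mm, about 0.45 kg, flat on the bed, reaching under the bridge. Origin at the centre of its underside, x to the back gauge. Starts 20 to 40 mm short of the gauge, a little skew. Home: far long edge flat on the gauge, origin at cutter x = -24, near edge at -98. Slides easily (1 to 2 N); pushing it with over 45 N is ramming.
- pad_edge (a point): Middle of the pad's near edge face, 15 mm above the bed, in front of the bridge: the place to push. x points to the gauge.
- pad_top (a point): Centre of the pad's top face, 50 mm above the desk.
- knob: Black fluted knob on the bridge, upright axis. Up (out of gear) it turns freely and its origin, on the axis, is at cutter z = 150. It can be pushed down 10 mm against a return spring (3 N at the top, 7 N at the bottom), to z = 140, where it is in gear and drives the spindle. Skirt 56 mm in diameter 19 to 24 mm above the origin (may be pushed on), grip above it to 58 mm.
- knob_grip (a point): On the knob's axis at mid grip, 41 mm above the knob's origin. The grip is a cylinder 42 mm in diameter (44 over the flutes) and 34 mm high, 17 mm either way of this point; the hand above is free. It springs up out of gear when let go, so every new stroke must be meshed again.
- housing: Fixed aluminium cup, 80 mm wide, 18 mm high, round the hidden teeth; origin on the axis at cutter z = 138. 4 mm down the knob's six teeth meet the spindle's six (pitch 60 deg, play 13 deg). Unless over gaps they stop there end on end; turned up to 47 deg under a light push the knob drops the last 6 mm into mesh. End on end they may carry 25 N at most: ease down at 10 mm/s.
- clamp_plate: Rubber-faced plate under the bridge, 44 (x) x 220 (y) x 12 mm; origin at the centre of its underside. Starts 6 to 12 mm above the pad. Hung on springs: it touches with 8 N, then 2.6 N more per mm of winding (21 N per radian) for 9 mm, then solid. Firm is 10 N or more (0.1 rad past touching), over 45 N crushes; aim for 15 to 25 N (0.4 to 0.8 rad past touching).
- stapler: Bystander: blue half-strip stapler, loose near the cutter; leave it alone. Origin at the centre of its underside.
- tape: Bystander: roll of brown packing tape, loose near the cutter; leave it alone. Origin at the centre of its underside.
- ballpen: Bystander: ball pen, loose near the cutter; leave it alone. Origin at the centre of its underside.
- vial_a: Bystander: small glass vial, loose near the cutter; leave it alone. Origin at the centre of its underside.
- vial_b: Bystander: small glass vial, loose near the cutter; leave it alone. Origin at the centre of its underside.
- thermometer: Bystander: digital thermometer, loose near the cutter; leave it alone. Origin at the centre of its underside.

How it is judged:
By the outcome, as a careful person would: the job done as asked, in the order asked, and still so for the second after the job is handed in, with the robot touching nothing.
It also fails if it takes over 72 s, if anything falls off the work surface, if the arm or the gripper's body presses on something with over 40 N, if the wrist force passes 120 N, or if a joint passes its speed limit or range.

## Working session

There is one attempt and no reset: what is moved stays moved. The work goes in short steps, each a Python script; the robot and the scene stay as the last script left them, time stands still between calls to the robot, and variables do not carry over. Pictures are saved under pics/ and viewed, at most 10 in all, crops included, and the job is handed in when it is done.

```bash
mkdir -p pics; ls; python3 - <<'E'
from bench import manip, effector, viewer
import cv2
for n in("scene","top"):
    im=viewer.get_image(n); cv2.imwrite(f"pics/{n}0.png",im[:,:,::-1]); print(n,viewer.get_calibration(n))
print(manip.current_clock(),manip.current_tcp_rot(),manip.current_force(),manip.grip_depth)
E
```

```text
pics
scene {'vfov': 48.34604279866207, 'cx': 259.17605445931844, 'cy': 192.64911507085284, 'eye': array([0.12554197, 0.65214975, 0.89655585]), 'attitude': array([-0.30427768,  0.86757112, -0.37451287,  0.12031437])}
top {'vfov': 55.46300112227915, 'cx': 253.30648157668443, 'cy': 190.80835711292497, 'eye': array([0.46000661, 0.03156889, 1.0340283 ]), 'attitude': array([-0.69944873,  0.71087388, -0.05936222,  0.04365695])}
0.1 [ 9.93346460e-01  1.15160876e-01 -6.93659249e-05 -8.82263108e-04] [ 0.2402599   0.40752172 -0.67650701] 0.0188
```

View pics/scene0.png

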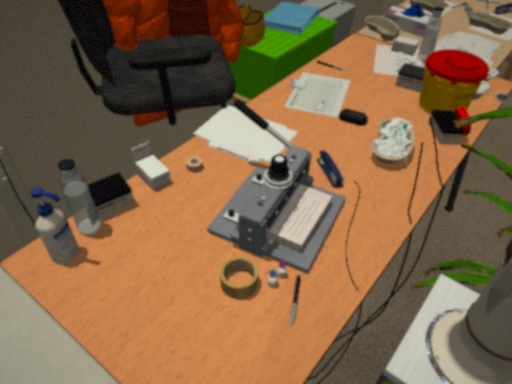

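View pics/top0.png

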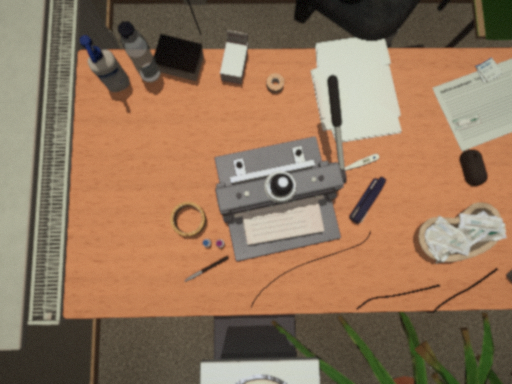

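The scene view shows the cutter with the pad in front and the knob at about (278,168). In the top view the knob is at (282,185), the pad's front is at about (285,225), the lever is on the right and the vials are at (207,243) and (221,244). Next I'll enlarge the top view.

```bash
python3 - <<'E'
import cv2
im=cv2.imread("pics/top0.png")[130:265,205:355]
cv2.imwrite("pics/c1.png",cv2.resize(im,None,fx=5,fy=4.4444 if 0 else 5,interpolation=cv2.INTER_CUBIC)[:,:][:675])
E
python3 - <<'E'
import cv2
im=cv2.imread("pics/top0.png")[138:262,208:352]
cv2.imwrite("pics/c1.png",cv2.resize(im,None,fx=4.8,fy=4.8,interpolation=cv2.INTER_CUBIC))
E
```

```text
(no output)
```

View pics/c1.png

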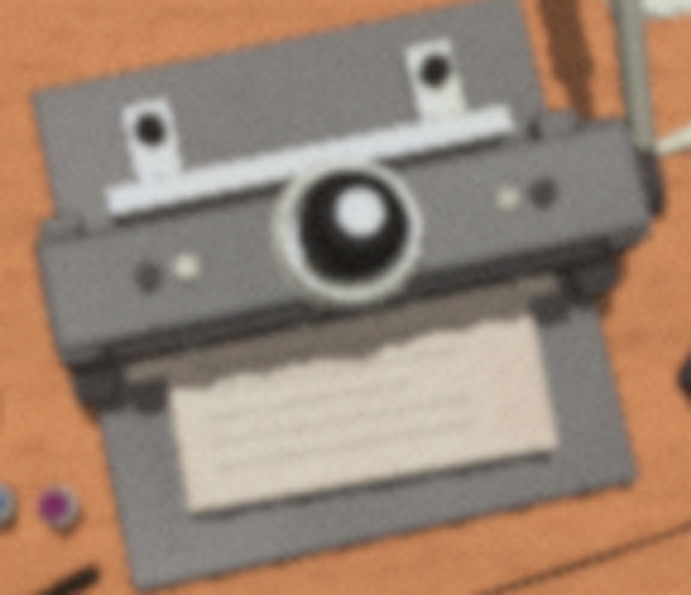

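The crop shows bed corners at (137,590), (636,482) and (33,93). The pad's near top corners are at (190,513) and (556,448), the gauge's front edge runs (110,213)–(513,128), and the grip is centred at about (355,222).

```bash
cat > h.py <<'E'
import numpy as np
from scipy.spatial.transform import Rotation as R
from scipy.optimize import least_squares
from bench import manip, effector, viewer
def cal(n):
    c=viewer.get_calibration(n); return c["eye"],R.from_quat(c["attitude"]).as_matrix(),192/np.tan(np.radians(c["vfov"]/2)),c["cx"],c["cy"]
def proj(C,P):
    e,M,f,cx,cy=C; p=(np.atleast_2d(P)-e)@M; return p[:,:2]/p[:,2:]*f+[cx,cy]
def onz(C,px,z):
    e,M,f,cx,cy=C; px=np.atleast_2d(px); d=np.c_[(px-[cx,cy])/f,np.ones(len(px))]@M.T
    return e+d*((z-e[2])/d[:,2])[:,None]
E
python3 - <<'E'
from h import *
C=cal("top")
f=lambda p:np.array(p)/4.8+[208,138]-.4
obj=np.array([[-160,150,20],[-160,-150,20],[140,150,20],[50,118,56],[50,-118,56],[0,0,208]])/1e3
px=f([[137,590],[636,482],[33,93],[110,215],[513,130],[357,217]])
W=lambda p:np.c_[obj[:,0]*np.cos(p[2])-obj[:,1]*np.sin(p[2])+p[0],obj[:,0]*np.sin(p[2])+obj[:,1]*np.cos(p[2])+p[1],obj[:,2]]
s=least_squares(lambda p:(proj(C,W(p))-px).ravel(),[.45,0,0],loss='soft_l1')
print(s.x,(proj(C,W(s.x))-px).round(2))
pad=onz(C,f([[190,513],[556,448]]),.05)[:,:2]
c,sn=np.cos(s.x[2]),np.sin(s.x[2])
q=(pad-s.x[:2])@np.array([[c,-sn],[sn,c]]); print("pad near corners cutter",q, np.linalg.norm(q[0]-q[1]))
E
```

```text
[ 0.60084186 -0.05531539  0.19533433] [[-1.05  0.96]
 [ 1.16  0.04]
 [-0.99 -0.54]
 [-0.08  0.18]
 [ 0.23  0.26]
 [ 0.49 -0.88]]
pad near corners cutter [[-0.12209078  0.1083221 ]
 [-0.13021878 -0.09977066]] 0.20825143734010604
```

```bash
cat >> h.py <<'E'
CP=[0.60084,-0.05532,0.19533]
def w(x,y,z):
    c,s=np.cos(CP[2]),np.sin(CP[2]); return np.array([CP[0]+c*x/1e3-s*y/1e3,CP[1]+s*x/1e3+c*y/1e3,z/1e3])
def loc(p):
    c,s=np.cos(CP[2]),np.sin(CP[2]); d=np.array(p[:2])-CP[:2]; return np.array([c*d[0]+s*d[1],-s*d[0]+c*d[1],p[2]])*1e3
def ori(a): return (R.from_euler('z',CP[2]+a)*R.from_quat([1,0,0,0])).as_quat()
E
python3 - <<'E'
from h import *; import cv2
manip.move_pose(w(-150,4,290),ori(0))
print(manip.current_clock(),manip.current_q(),loc(manip.current_tool_pos()),manip.current_force())
np.save("wc1.npy",np.array(cal("wrist"),dtype=object),allow_pickle=True); print(cal("wrist"))
im=viewer.get_image("wrist"); cv2.imwrite("pics/w1.png",im[:,:,::-1])
E
```

```text
2.3583 [ 1.16093647  0.17940194 -1.13914968  1.9129993   0.17766211  1.15877519
 -1.42108172] [-150.18329425    2.93918744  289.93325551] [ 0.77666012  0.12464286 -0.72333222]
(array([ 0.51899874, -0.06901142,  0.4471544 ]), array([[ 1.91565686e-01, -9.50634047e-01, -2.44125987e-01],
       [-9.81479792e-01, -1.85563540e-01, -4.75771990e-02],
       [-7.23770225e-05,  2.48718881e-01, -9.68575714e-01]]), np.float64(284.550771814126), 253.9207495731726, 192.1635756168791)
```

View pics/w1.png

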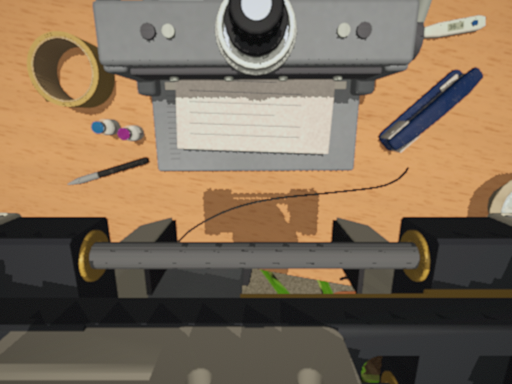

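The wrist view shows bed front corners at (163,170) and (354,170), the pad's near top corners at (176,151) and (329,153), and the housing centred at column 257.

```bash
python3 - <<'E'
from h import *
C=tuple(np.load("wc1.npy",allow_pickle=True)); 
for n,px,z in [("bed",[[163,170],[354,170]],.02),("pad",[[176,151],[329,153]],.05),("hous",[[216,35],[297,35]],.156)]:
    print(n,[loc(p).round(1) for p in onz(C,px,z)])
print(proj(C,[w(-160,150,20),w(-160,-150,20),w(0,0,208),w(0,40,156),w(0,-40,156)]).round(1))
E
```

```text
bed [array([-157.5,  140.8,   20. ]), array([-158.3, -149.4,   20. ])]
pad [array([-125.6,  110.9,   50. ]), array([-128.9, -101.9,   50. ])]
hous [array([ -7.5,  37.4, 156. ]), array([ -7.7, -37.6, 156. ])]
[[157.1 171.6]
 [354.3 171.1]
 [257.    3.6]
 [212.8  26. ]
 [299.9  25.7]]
```

```bash
python3 - <<'E'
from h import *
o=ori(0)
manip.move_pose(w(-156,4,80),o); manip.servo_line(w(-156,4,31),o,vel=.08)
f0=manip.current_force(); ax=w(1000,0,0)-w(0,0,0); print(manip.current_clock(),f0)
manip.servo_line(w(-138,4,31),o,vel=.04)
x=-138; prev=0
while x<-100:
    x+=2 if x<-112 else 1
    manip.servo_line(w(x,4,31),o,vel=.03)
    f=-(manip.current_force()-f0)@ax; t=manip.current_wrist_torque()
    print(x,loc(manip.current_tool_pos()).round(1),f.round(1),t.round(2))
    if f>9: break
print(manip.current_clock())
E
```

```text
4.0167 [0.01153291 0.21711527 0.99768208]
-136 [-136.    4.   31.] 0.3 [ 0.02 -0.03 -0.02]
-134 [-133.9    4.    31. ] 0.2 [-0.01  0.04 -0.04]
-132 [-131.7    4.    31. ] -0.6 [ 0.    0.1  -0.01]
-130 [-129.7    4.1   31. ] 0.7 [ 0.02 -0.02  0.03]
-128 [-127.7    4.    31. ] 0.7 [-0.03  0.04  0.02]
-126 [-125.7    4.    31.1] -0.1 [-0.05 -0.05  0.03]
-124 [-123.7    4.    31. ] 0.0 [-0.03  0.03 -0.01]
-122 [-121.7    4.    31.1] 0.1 [-0.04  0.05  0.02]
-120 [-119.7    4.    31. ] 0.9 [-0.01  0.04  0.05]
-118 [-117.7    4.    31. ] 0.5 [ 0.01 -0.01 -0.01]
-116 [-115.7    4.    31. ] -0.3 [-0.04 -0.03 -0.05]
-114 [-113.7    4.    31. ] -0.2 [0.01 0.06 0.05]
-112 [-111.7    4.    31. ] 0.8 [ 0.02  0.06 -0.03]
-111 [-110.9    4.    31. ] 0.9 [-0.03  0.06 -0.02]
-110 [-109.9    4.    31. ] 0.9 [0.03 0.17 0.  ]
-109 [-109.2    3.9   30.9] 1.5 [-0.14  0.29  0.11]
-108 [-109.2    3.9   30.7] 6.6 [-0.21  1.07  0.31]
-107 [-109.1    3.9   30.5] 6.7 [-0.26  1.43  0.39]
-106 [-109.1    3.9   30.2] 8.4 [-0.26  1.87  0.52]
-105 [-109.1    3.9   30. ] 10.4 [-0.26  2.25  0.58]
9.6167
```

```bash
python3 - <<'E'
from h import *; import cv2
ax=w(1000,0,0)-w(0,0,0)
o=ori(.02)
manip.servo_line(w(-116,4,31),o,vel=.05); f0=manip.current_force()
x=-112
while x<-100:
    x+=1.5
    manip.servo_line(w(x,4,31),o,vel=.03)
    f=-(manip.current_force()-f0)@ax
    print(x,loc(manip.current_tool_pos()).round(1),f.round(1),manip.current_wrist_torque().round(2))
    if f>12: break
manip.servo_line(w(-125,4,31),ori(0),vel=.08)
manip.servo_line(w(-135,4,150),ori(0),vel=.2)
manip.move_pose(w(-135,4,290),ori(0))
C=cal("wrist"); im=viewer.get_image("wrist"); cv2.imwrite("pics/w2.png",cv2.resize(im[0:200,120:400,::-1],None,fx=2.8,fy=2.8,interpolation=cv2.INTER_CUBIC))
np.save("wc2.npy",np.array(C,dtype=object),allow_pickle=True)
print(manip.current_clock(),proj(C,[w(-160,150,20),w(-160,-150,20),w(-98,105,50),w(-98,-105,50),w(0,0,208)]).round(1))
E
```

```text
-110.5 [-110.1    4.    31. ] 0.8 [-0.12  0.09 -0.1 ]
-109.0 [-110.     4.    30.7] 4.4 [-0.29  0.92 -0.24]
-107.5 [-110.     3.9   30.4] 7.4 [-0.44  1.46 -0.41]
-106.0 [-109.9    3.9   30. ] 9.6 [-0.54  2.   -0.58]
-104.5 [-109.9    3.8   29.7] 13.0 [-0.72  2.56 -0.75]
13.1417 [[158.3 180.9]
 [354.1 180.7]
 [180.  141.4]
 [332.7 141.2]
 [258.2  25.3]]
```

View pics/w2.png

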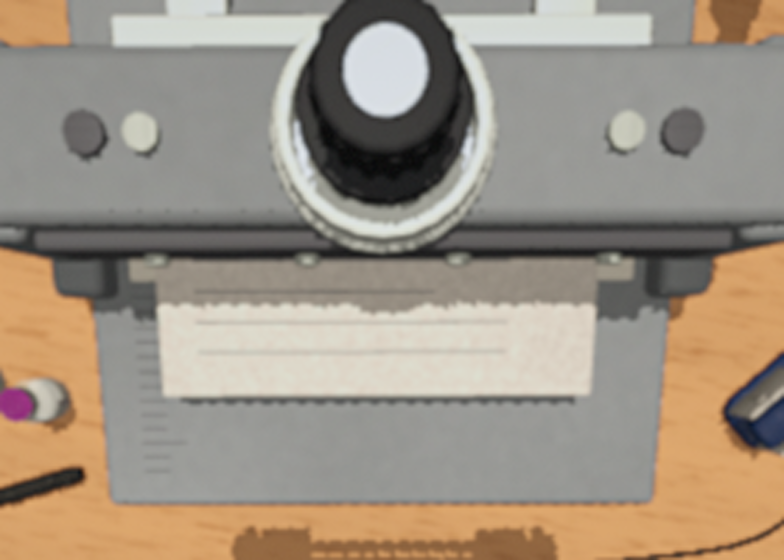

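The pad's near edge is level at crop row 397 (image row 141.5, predicted 141.2) and parallel to the bed edge, so it is home. The knob cap is at (257.5,24.3), within 1 px of prediction. Next I'll grip the knob.

```bash
python3 - <<'E'
from h import *
for a in (0,.4,.8,1.0,1.2,-.8,-1.4,-2):
    q=manip.solve_ik(w(0,0,178),ori(a)); print(a,None if q is None else np.round(q,2))
q=manip.solve_ik(w(0,0,260),ori(.8)); print(np.round(q,2))
E
```

```text
0 [ 0.77  0.66 -1.03  1.71  0.62  1.14 -1.81]
0.4 [ 0.81  0.7  -1.11  1.7   0.68  1.17 -1.46]
0.8 [ 0.84  0.75 -1.18  1.7   0.74  1.21 -1.1 ]
1.0 [ 0.86  0.77 -1.21  1.7   0.77  1.23 -0.92]
1.2 [ 0.87  0.8  -1.25  1.7   0.8   1.25 -0.74]
-0.8 [ 0.65  0.57 -0.82  1.71  0.47  1.07 -2.5 ]
-1.4 [-0.3   0.47  0.46  1.74 -0.24  0.99 -2.53]
-2 [ 0.89  0.84 -1.3   1.7   0.85  1.28  2.31]
[ 0.87  0.66 -1.24  1.62  0.64  1.33 -1.04]
```

```bash
python3 - <<'E'
from h import *
q=np.array(manip.solve_ik(w(0,0,255),ori(0))); q[6]+=4.0; a=4.0
manip.movej(q); print(manip.current_clock(),loc(manip.current_tool_pos()).round(2))
manip.servo_line(w(0,0,179),ori(a),vel=.1); print(manip.current_clock(),manip.current_q().round(2),loc(manip.current_tool_pos()).round(2))
f0=manip.current_force(); t0=manip.current_wrist_torque()
effector.close(f_grip=45)
print(manip.current_finger_gap(),manip.current_gripper_force(),loc(manip.current_tool_pos()).round(2),(manip.current_force()-f0).round(1),(manip.current_wrist_torque()-t0).round(2))
np.save("f0.npy",np.r_[f0,t0])
z=179
while z>172.5:
    z-=1; manip.servo_line(w(0,0,z),ori(a),vel=.01)
    f=(manip.current_force()-f0)[2]; print(z,loc(manip.current_tool_pos()).round(2),f.round(1))
    if f>9: break
print(manip.current_clock(),manip.current_q().round(3))
E
```

```text
16.2667 [-5.0000e-02 -5.0000e-02  2.5499e+02]
17.175 [ 0.76  0.65 -1.02  1.7   0.61  1.13  2.19] [5.4000e-01 1.6000e-01 1.7953e+02]
0.041380463700604 44.99149203300476 [ -0.42   0.38 179.05] [-1.8  1.1  1.7] [ 0.09  0.51 -0.09]
178 [ -0.4    0.38 177.87] 2.2
177 [ -0.36   0.37 176.82] 2.3
176 [ -0.37   0.36 175.9 ] 2.7
175 [ -0.37   0.35 174.96] 3.7
174 [ -0.35   0.36 174.04] 4.5
173 [ -0.32   0.36 173.14] 3.8
172 [ -0.33   0.36 172.24] 5.1
19.775 [ 0.759  0.659 -1.009  1.711  0.613  1.123  2.189]
```

```bash
python3 - <<'E'
from h import *
b=np.load("f0.npy"); z=172
while z>167:
    z-=1; manip.servo_line(w(0,0,z),ori(4.0),vel=.01)
    f=(manip.current_force()-b[:3])[2]; print(z,loc(manip.current_tool_pos()).round(2),f.round(1))
    if f>14: break
print(manip.current_clock(),manip.current_q().round(3),manip.current_finger_gap(),(manip.current_wrist_torque()-b[3:]).round(2))
E
```

```text
171 [ -0.32   0.4  171.39] 6.0
170 [ -0.32   0.41 170.5 ] 7.3
169 [ -0.33   0.39 169.64] 7.1
168 [ -0.25   0.38 169.04] 10.6
167 [ -0.25   0.44 168.9 ] 16.4
21.025 [ 0.756  0.663 -1.006  1.714  0.618  1.118  2.185] 0.04125703657418322 [ 0.21  2.38 -0.15]
```

```bash
python3 - <<'E'
from h import *
b=np.load("f0.npy"); 
q0=np.array(manip.solve_ik(w(0,0,167.7),ori(4.0))); d=0
while d>-1.2:
    d-=.06 if d>-.75 else .05
    q=q0.copy(); q[6]+=d; manip.movej(q)
    t=[]
    for k in range(4): t.append(manip.current_wrist_torque()); manip.sleep(.01)
    print(round(d,2),manip.current_q()[6].round(3),(manip.current_force()-b[:3]).round(1),(np.mean(t,0)-b[3:]).round(3),loc(manip.current_tool_pos()).round(1),round(manip.current_clock(),2))
E
```

```text
-0.06 2.126 [-8.2  0.2 11.8] [ 0.252  1.963 -0.043] [ -0.3   0.5 169. ] 21.31
-0.12 2.066 [-8.9  0.6 12.8] [ 0.264  1.994 -0.052] [ -0.3   0.5 169. ] 21.59
-0.18 2.005 [-8.8  1.3 12.5] [ 0.258  2.013 -0.068] [ -0.3   0.5 169. ] 21.88
-0.24 1.946 [-8.4  0.2 11.9] [ 0.273  2.007 -0.085] [ -0.4   0.6 169. ] 22.16
-0.3 1.886 [-8.6  1.1 12. ] [0.255 2.057 0.042] [ -0.4   0.6 169. ] 22.44
-0.36 1.826 [-9.4  0.8 12.4] [0.258 2.063 0.013] [ -0.4   0.6 169. ] 22.73
-0.42 1.766 [-9.6  1.2 12.5] [0.261 2.061 0.008] [ -0.5   0.7 169. ] 23.01
-0.48 1.706 [-9.8  0.4 11.9] [0.275 2.045 0.026] [ -0.5   0.7 169. ] 23.29
-0.54 1.646 [-9.3  1.9 13. ] [0.293 2.067 0.04 ] [ -0.5   0.7 169. ] 23.57
-0.6 1.586 [-9.4  1.4 12.8] [0.258 2.122 0.008] [ -0.5   0.8 169. ] 23.86
-0.66 1.526 [-9.3  1.1 13.5] [0.286 2.073 0.035] [ -0.5   0.8 169. ] 24.14
-0.72 1.466 [-9.1  1.1 12.2] [0.3   2.118 0.019] [ -0.5   0.8 169. ] 24.43
-0.78 1.406 [-9.4  1.4 12.9] [0.261 2.104 0.004] [ -0.5   0.9 169. ] 24.71
-0.83 1.356 [-9.2  1.3 12. ] [0.292 2.08  0.035] [ -0.5   0.9 169. ] 24.99
-0.88 1.306 [-9.   1.7 12.6] [0.327 2.103 0.057] [ -0.5   1.  169. ] 25.27
-0.93 1.256 [-8.9  1.5 12.4] [0.268 2.135 0.058] [ -0.5   0.9 169. ] 25.56
-0.98 1.206 [-9.   2.3 11.9] [0.313 2.114 0.055] [ -0.5   1.  169. ] 25.84
-1.03 1.156 [-9.5  1.1 13. ] [0.308 2.108 0.037] [ -0.6   1.  169. ] 26.12
-1.08 1.106 [-9.9  1.7 12.5] [0.299 2.131 0.028] [ -0.5   1.1 169. ] 26.41
-1.13 1.056 [-9.2  1.6 12. ] [0.312 2.116 0.056] [ -0.5   1.1 169. ] 26.69
-1.18 1.006 [-9.7  2.8 13.7] [0.324 2.143 0.047] [ -0.5   1.1 169. ] 26.98
-1.23 0.956 [-10.    1.6  12.8] [0.33  2.124 0.068] [ -0.5   1.1 169. ] 27.26
```

```bash
python3 - <<'E'
from h import *; import cv2
im=viewer.get_image("wrist")[:,:,::-1]; s=viewer.get_image("scene")[:,:,::-1]; s0=cv2.imread("pics/scene0.png")
c=lambda a:cv2.resize(a[140:275,200:360],(400,338),interpolation=cv2.INTER_CUBIC)
im=cv2.resize(im,(340,255)) 
o=np.zeros((600,800,3),np.uint8); o[:338,:400]=c(s0); o[:338,400:]=c(s); o[340:595,:340]=im
cv2.imwrite("pics/m3.png",o)
E
```

```text
(no output)
```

View pics/m3.png

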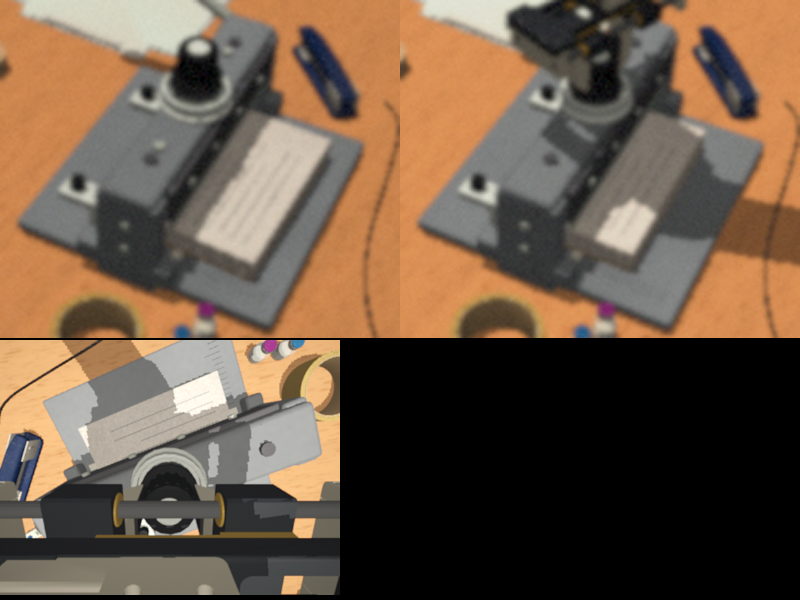

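The scene crops show the pad home, the bystanders unmoved and the knob held. The plate itself is hidden. I'll check the spindle drive by torque with a short back-and-forth inside the play, then wind on.

```bash
cat >> h.py <<'E'
def go(q0,d):
    q=q0.copy(); q[6]+=d; manip.movej(q); t=[];u=[]
    for k in range(6): t.append(manip.current_wrist_torque()); u.append(manip.current_tau()); manip.sleep(.01)
    b=np.load("f0.npy"); T=R.from_quat(manip.current_tcp_rot()).as_matrix()
    tz=np.mean(t,0)
    print(round(d,2),manip.current_q()[6].round(3),(manip.current_force()-b[:3]).round(1),(tz-b[3:]).round(3),"tau7",np.mean(u,0)[6].round(3),manip.current_finger_gap().__round__(5),round(manip.current_clock(),2))
E
python3 - <<'E'
from h import *
q0=np.array(manip.solve_ik(w(0,0,167.7),ori(4.0-1.23))); q0[6]-=(-1.23)
print(q0)
for d in (-1.23,-1.17,-1.11,-1.17,-1.23,-1.28,-1.33,-1.38,-1.43,-1.48): go(q0,d)
E
```

```text
[ 0.7561419   0.66444113 -1.00481719  1.71444274  0.61820026  1.11525259
  2.18562546]
-1.23 0.956 [-9.5  1.6 12.5] [0.313 2.113 0.059] tau7 -0.101 0.04129 27.66
-1.17 1.016 [-8.5  1.4 13.1] [ 0.311  2.099 -0.039] tau7 0.069 0.04136 27.96
-1.11 1.076 [-9.3  2.  12.6] [ 0.324  2.1   -0.049] tau7 0.069 0.04127 28.26
-1.17 1.016 [-9.6  2.1 13. ] [ 0.334  2.118 -0.071] tau7 -0.073 0.04122 28.56
-1.23 0.956 [-9.2  1.1 13.2] [0.312 2.12  0.02 ] tau7 -0.159 0.04128 28.86
-1.28 0.906 [-8.6  1.6 13.4] [0.316 2.125 0.112] tau7 -0.214 0.04105 29.16
-1.33 0.856 [-10.3   1.1  11.9] [0.323 2.128 0.102] tau7 -0.228 0.04169 29.46
-1.38 0.806 [-9.3  1.9 12.5] [0.311 2.145 0.114] tau7 -0.234 0.04153 29.76
-1.43 0.756 [-10.9   2.2  13.2] [0.327 2.124 0.103] tau7 -0.241 0.04115 30.06
-1.48 0.706 [-8.7  1.6 12.2] [0.326 2.146 0.137] tau7 -0.247 0.0412 30.36
```

```bash
python3 - <<'E'
from h import *
q0=np.array([ 0.7561419,0.66444113,-1.00481719,1.71444274,0.61820026,1.11525259,2.18562546])
for d in np.arange(-1.53,-1.77,-.05): go(q0,d)
E
```

```text
-1.53 0.656 [-9.3  1.7 12.4] [0.317 2.16  0.125] tau7 -0.254 0.04163 30.66
-1.58 0.606 [-9.6  2.1 12. ] [0.325 2.154 0.12 ] tau7 -0.261 0.04132 30.96
-1.63 0.556 [-9.4  1.9 13. ] [0.359 2.158 0.147] tau7 -0.267 0.04127 31.26
-1.68 0.506 [-8.8  1.8 12.8] [0.349 2.141 0.154] tau7 -0.274 0.04143 31.56
-1.73 0.456 [-8.8  2.5 12. ] [0.343 2.12  0.162] tau7 -0.281 0.04158 31.86
```

The j7 torque climbs steadily at 0.13 N·m/rad, with a step near d = −1.25 where the plate touched. That puts it about 0.48 rad past touching, roughly 18 N. I'll relieve the tooth flanks within the play, let go and check.

```bash
python3 - <<'E'
from h import *; import cv2
q0=np.array([ 0.7561419,0.66444113,-1.00481719,1.71444274,0.61820026,1.11525259,2.18562546])
go(q0,-1.64)
a=4.0-1.64
manip.servo_line(w(0,0,178.5),ori(a),vel=.02); print(loc(manip.current_tool_pos()).round(2),(manip.current_force()-np.load("f0.npy")[:3]).round(1))
effector.open_jaws(); manip.servo_line(w(0,0,250),ori(a),vel=.1)
manip.move_pose(w(-150,4,290),ori(0))
C=cal("wrist"); im=viewer.get_image("wrist")[:,:,::-1]; cv2.imwrite("pics/w4.png",cv2.resize(im[0:200,120:400],None,fx=2.8,fy=2.8,interpolation=cv2.INTER_CUBIC))
print(manip.current_clock(),proj(C,[w(-98,105,50),w(-98,-105,50),w(0,0,208),w(0,0,198)]).round(1))
E
```

```text
-1.64 0.546 [-9.8  2.8 12.3] [ 0.351  2.112 -0.041] tau7 0.114 0.04122 32.16
[ -0.54   1.46 178.31] [-5.7  1.9  2.8]
36.4083 [[179.9 130.6]
 [333.8 130.7]
 [259.2   3.9]
 [259.    8.9]]
```

View pics/w4.png

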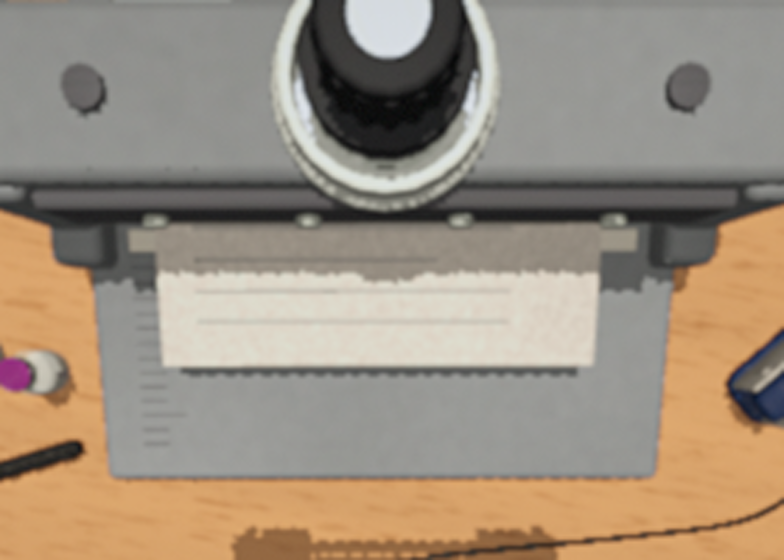

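The picture shows the pad still square at home (edge at image row 130.7, predicted 130.6). The knob is back up: its cap is at (258.6,4.3), against a predicted (259.2,3.9). The plate's light guide pins have sunk into the bridge, so the plate went down.

```bash
python3 -c "
from bench import manip
print(manip.hand_in())"
```

```text
the job is handed in; nothing more can be done
None
```

The job is handed in: the pad is square against the back gauge, the clamp holds it at about 18 N (estimated from winding torque, as the plate itself was out of view), and the knob has sprung back up; it went straight into mesh without rocking, and the items in view had not moved.

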